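# Hang a ring tin on the free sprung display peg

### The job

Hang the loose ring tin (the small round mould with the tube up its middle) on the one empty slanted peg of the counter display: thread its tube over the tip, base first, and slide it down along the peg until the clip's two keeper wires snap out behind the tube. Then press it home on the clip's rubber plate with a push of about 10 N and let go; the tin is thin and dents under 25 N, and the other goods stay where they are.

Things in the scene. Friction and masses are not known exactly. Their poses are not given: they have to be found in the camera images.
- ring_tin: the tin to hang: bright aluminium ring mould, straight round wall 64 mm outside diameter, 38 mm high, wall 3 mm, about 120 g, standing on its base, open top. Up its middle stands a tube (outside 25 mm, bore 19.5 mm, 36 mm high), open through the base; no other tin standing on the counter has one. Origin: centre of the underside; z along the tube, from base to open top
- tin_center (a point): centre of the ring tin: on the tube's axis, 19 mm above its underside
- peg_free: the empty one of three like pegs, 140 mm apart on the rail of a firm display stand (which one is empty differs). Round steel, 16 mm in diameter, leaning 40 degrees from vertical, away from the rail towards the robot. Origin: on the peg's axis near its foot, 140 mm above the counter; z along the peg to its tip; y level, along the rail. All force on the peg counts its clip
- peg_tip (a point): tip of the empty peg: on its axis, 68 mm from the peg's origin; the last 9 mm are tapered to a blunt point. The bore goes over the peg with 1.7 mm of play all round
- keeper_left (a joint): a brass spring clip is clamped on the empty peg: a 46 mm rubber-faced stop plate square to the peg, set by hand with its face anywhere from 0 to 10 mm above the peg's origin (not measured: feel for it), and two bowed keeper wires standing out at left and right. This is the left wire's hinge: 0 = sprung out, about 0.09 rad = squeezed in by the tin's bore
- keeper_right (a joint): the right wire of the same clip, reads alike. The crests are 11 mm from the peg's axis and 39.5 mm above the plate's face. The bore squeezes them in and drags (2 to 12 N of push, more if fast) from where the tin's underside is 50 mm above the plate until the last few mm; then they snap out behind the top of the tube and the tin meets the plate, which yields less than 1 mm at 20 N
- hung_tin_1: a ring tin already hanging on another peg (64 mm, base on its stop plate); leave alone. Origin: centre of its underside, z out along its peg
- hung_tin_2: a second ring tin already hanging on another peg; leave alone. Origin and z as the first
- brioche_tin: flared steel mould without a tube, 65 mm across the rim, 34 mm high, standing on the counter; leave alone. Origin: centre of its underside
- dariole_tin: tall aluminium cup mould without a tube, 58 mm across the rim, 52 mm high, standing on the counter; leave alone. Origin: centre of its underside
- foil_cups: stack of foil cups, 72 mm across, about 105 mm high, at the left; leave alone. Origin: centre of its underside
- paper_cups: stack of red paper cups, 56 mm across, about 85 mm high, at the right; leave alone. Origin: centre of its underside
- jar: glass jar with a metal lid, 84 mm across, 130 mm high, at the left; leave alone. Origin: centre of its underside
Mind the look-alikes: they are no part of the job. Leave any pink or purple look-alike of the ring_tin alone.

How it is judged (in metres and radians):
On the way, in this order (a step that is already met when the one before it is completed fails the run):
1. the tin's tube is threaded over the peg, base first, not yet home (z of ring_tin in the frame of peg_free between 0.016 and 0.055 m and x of ring_tin in the frame of peg_free between -0.005 and 0.005 m and y of ring_tin in the frame of peg_free between -0.005 and 0.005 m and angle between the z axis of ring_tin and the z axis of peg_free, either way round below 0.12 rad), for 0.1 s.
2. the tin is pressed home past the sprung-out keepers with at least 6 N (contact force between ring_tin and peg_free above 6 N and z of ring_tin in the frame of peg_free below 0.013 m and x of ring_tin in the frame of peg_free between -0.005 and 0.005 m and y of ring_tin in the frame of peg_free between -0.005 and 0.005 m and value of joint each of keeper_left, keeper_right below 0.02 rad), for 0.2 s.
At the end, for the whole second after the job is handed in: The ring tin hangs at rest on the empty peg, base first, home behind both keepers: the wires are sprung out (under 0.02 rad), the tin's underside is at most 13 mm up from the peg's origin and within 5 mm of its axis each way, and its axis is within 0.12 rad of the peg's; released (z of ring_tin in the frame of peg_free between -0.003 and 0.013 m and x of ring_tin in the frame of peg_free between -0.005 and 0.005 m and y of ring_tin in the frame of peg_free between -0.005 and 0.005 m and angle between the z axis of ring_tin and the z axis of peg_free, either way round below 0.12 rad and value of joint each of keeper_left, keeper_right below 0.02 rad and linear speed of ring_tin below 0.02 m/s); the robot touches nothing.
It fails at once if the tin is dented: loaded by the peg and its clip with over 25 N of contact force in all (the keepers' squeeze, up to about 15 N on the way, counts) (contact force between ring_tin and peg_free above 25 N).
It fails at once if any of the other goods (hanging tins, moulds, cup stacks, jar) is moved by more than 20 mm (distance of any of hung_tin_1, hung_tin_2, brioche_tin, dariole_tin, foil_cups, paper_cups, jar from where it was at the start of the episode above 0.02 m).
It also fails if it takes over 48 s, if anything falls off the work surface, if the arm or the gripper's body presses on something with over 40 N, if the wrist force passes 120 N, or if a joint passes its speed limit or range.

### The arm

A 6-joint arm with a two-finger parallel gripper is mounted at the origin on the work surface. World frame = base frame: x ahead of the robot, y to its left, z up, the work surface at z = 0. Lengths are in m, angles in degrees, forces in N, time in s.
With the tool pointing down it reaches from about 0.275 to 0.725 m from the base axis. Payload 15.9 kg.
Tool frame: the origin (TCP) lies midway between the tips of the shut fingers; the grasp point (between the pads) lies 19 mm behind it (manip.grip_depth is the distance from the TCP to the grasp point, in m); x points along the fingers, y is the direction in which the jaws open and shut, and the axes are right-handed (so a half turn about x gives the same grasp; the last joint's range is limited). The gripper opens to 85 mm and grips with 20 to 120 N. Pads are 22 mm wide; open, the fingers measure 114 mm over their backs; the gripper's body (76 mm by 85 mm) begins 54 mm behind the grasp point. The pads swing forward as they close: fully open they stand 13 mm farther back than shut.
Start: joints at [-70.989, 12.198, -1.971, 75.831, 0, 90], TCP at [0.163, -0.473, 0.231] pointing down, gripper open.
Joint ranges: [-170.91, 170.91], [-42.67, 98.43], [-65.05, 77.54], [-120.47, 116.71], [-90, 82.35], [-180, 180]. Speed limits (degrees/s): [108.29, 108.29, 136.94, 147.25, 180, 180].

### API

Orientations are given as [roll, pitch, yaw] about the fixed x, y, z axes, in that order (R = Rz(yaw) Ry(pitch) Rx(roll)).
In Python, from bench import manip gives the robot as it stands.
- The arm moves only by the shell command python3 -m pendant 'ROWS' [FORCE]. ROWS is a JSON object of lists of equal length, an entry for each row: "offset": the shift along the world's x, y, z scaled (see below), a list of three; "delta_rot": the turn, a rotation vector about the world's x, y, z scaled (see below), a list of three; "grip": the closure, from 0 (fully open) to 1 (shut). In form: {"offset": [[x, y, z], ...], "delta_rot": [[rx, ry, rz], ...], "grip": [grip, ...]}. A call has 1 to 10 rows; each row is the pose to reach, as a shift and turn from the pose measured when the call began; what a row does not reach only later rows make up. The controller multiplies each number of a shift by 600 mm and each number of a turn by 120 degrees. A row lasts 1/8 s, in which the tool goes at most 62.5 mm and 10.7 degrees, less where a joint would pass 70% of its speed; a pose out of reach is approached as far as the arm can. A call with a number of a shift or a turn outside -1 to 1 is refused whole. A call with a gripper value outside its range is refused whole. The fingers move at their own pace and stop on an object; FORCE is the grip in N (left out, the last holds). Time passes only in rows, so rows that repeat a pose let the fingers close. It gives the time, the measured TCP pose, the force and the opening at its end, in the units of the state.
- manip.state(): the state, without advancing time (a new reading comes with each control period).
- manip.grab_frame(name): name is "scene" or "top" or "wrist"; returns a dict with "frame" (400x640x3 uint8, red, green, blue), "fx", "fy", "cx", "cy" (pixels), "T" (4x4, takes a point from camera to world coordinates); the wrist camera has in their place "hand_eye" (4x4, takes a point from camera to tool coordinates, whose origin is the TCP and whose axes are the tool frame's). Camera axes: x right, y up, looking along -z (the intrinsics and any distortion apply to the point x, -y, -z); pixel columns grow to the right and rows downward; lengths in m; the calibration is good to about 2 mm. The wrist camera is an equidistant fisheye: a pixel r from the principal point sees the ray r / f radians off the axis. A picture is of the moment at which its call begins: read the wrist's pose just before it. There is no depth.
- manip.job_done(): hands the job in, once; it reports no verdict.
The state is a dict: "time_s": time; "joint_positions": joint angles; "qvel": joint speeds; "joint_efforts": joint torques, N m; "tcp_pos": TCP position; "eef_rot": TCP orientation; "ft_force": force on the tool from outside, world axes, zero at the start; "moment": the same for the moment, N m; "finger_gap": finger opening in m.
Only numpy, scipy, OpenCV 4.12 (cv2) and the standard library are available. Lean on these libraries where they do the work, as an engineer would, in place of code of your own. Each camera call takes 0.05 s, during which the arm holds its last target.

## Working session

There is one attempt and no reset: what is moved stays moved. The work goes in short steps, Python scripts to look and compute and a shell command to move; the robot and the scene stay as the last step left them, time stands still between calls to the robot, and variables do not carry over. Pictures are saved under pics/ and viewed, and the job is handed in when it is done.

```bash
mkdir -p pics; ls; cat > look.py <<'E'
from bench import manip
import cv2,sys
def grab(n,f):
    d=manip.grab_frame(n); cv2.imwrite('pics/'+f,cv2.cvtColor(d['frame'],cv2.COLOR_RGB2BGR)); return d
E
python3 - <<'E'
from look import *
import numpy as np, pickle
np.set_printoptions(precision=4,suppress=True)
s=manip.state();print(s)
D={}
for n in ['scene','top','wrist']:
    d=grab(n,n+'0.png');D[n]=d;print(n,d['fx'],d['fy'],d['cx'],d['cy'],d.get('T',d.get('hand_eye')),[k for k in d])
pickle.dump(D,open('d0.pkl','wb'))
E
```

```text
pics
{'time_s': 0.0, 'joint_positions': array([-70.99  ,  12.2234,  -2.0085,  75.8305,  -0.0002,  90.0016]), 'qvel': array([-0.0005, -0.0883,  0.0109,  0.0859,  0.048 , -0.0117]), 'joint_efforts': array([  0.0004, -68.6156,  48.7122,   0.0174,   0.    ,   0.    ]), 'tcp_pos': array([ 0.1628, -0.4724,  0.2308]), 'eef_rot': array([-89.8029,  89.9377, 109.2056]), 'ft_force': array([0.1681, 1.2541, 0.2062]), 'moment': array([ 0.0158,  0.0192, -0.0132]), 'finger_gap': 0.08510471700120828}
scene 502.4737716872848 502.4737716872848 323.6446381451098 200.59099683799093 [[ 0.0158 -0.7464  0.6653  1.3665]
 [ 0.9998  0.0218  0.0007  0.0111]
 [-0.015   0.6651  0.7466  1.1178]
 [ 0.      0.      0.      1.    ]] ['frame', 'fx', 'fy', 'cx', 'cy', 'T']
top 490.4581278177345 490.4581278177345 319.1573722672458 197.8549442730517 [[ 0.0036  0.9962 -0.0868  0.3737]
 [-1.      0.0033 -0.0034  0.0189]
 [-0.0031  0.0868  0.9962  1.5745]
 [ 0.      0.      0.      1.    ]] ['frame', 'fx', 'fy', 'cx', 'cy', 'T']
wrist 309.70691628693146 309.70691628693146 319.3209180704734 193.5396409373108 [[ 0.0012  0.3187 -0.9478 -0.1433]
 [ 1.      0.0007  0.0014 -0.0008]
 [ 0.0011 -0.9478 -0.3187 -0.0821]
 [ 0.      0.      0.      1.    ]] ['frame', 'fx', 'fy', 'cx', 'cy', 'hand_eye']
```

View pics/scene0.png

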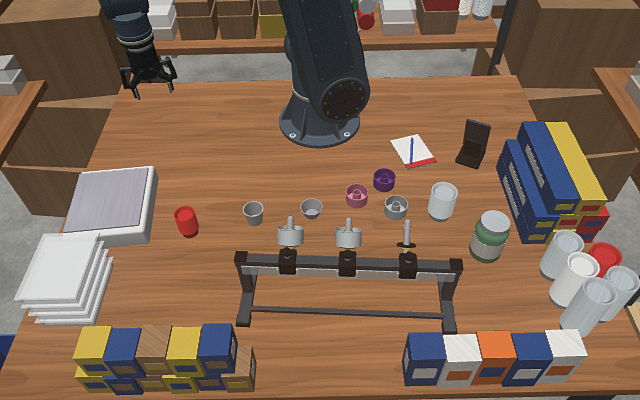

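View pics/top0.png

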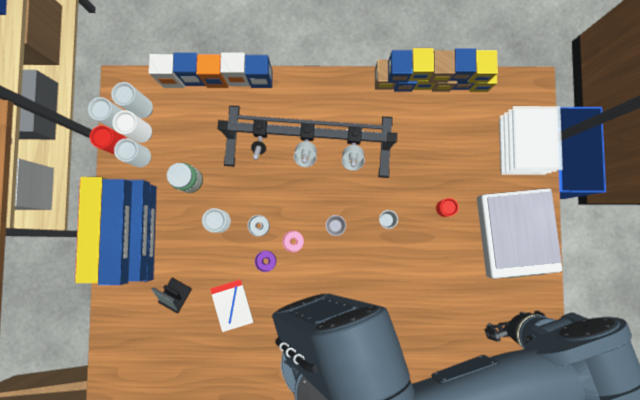

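View pics/wrist0.png

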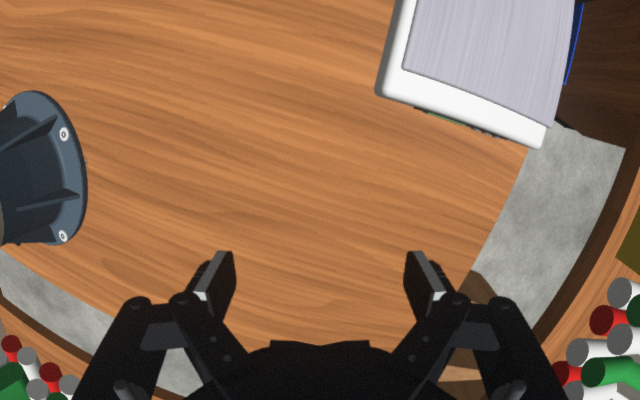

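The loose ring tin is at scene (396,206) and top (259,226). The empty peg is the left one, at scene (406,237) and top (258,148). Next I'll enlarge both.

```bash
python3 - <<'E'
import cv2
a=cv2.imread('pics/scene0.png')[180:290,360:470]; b=cv2.imread('pics/top0.png')[120:245,210:320]
cv2.imwrite('pics/c1.png',cv2.resize(a,None,fx=5,fy=5,interpolation=cv2.INTER_CUBIC))
cv2.imwrite('pics/c2.png',cv2.resize(b,None,fx=4.8,fy=4.8,interpolation=cv2.INTER_CUBIC))
E
```

```text
(no output)
```

View pics/c1.png

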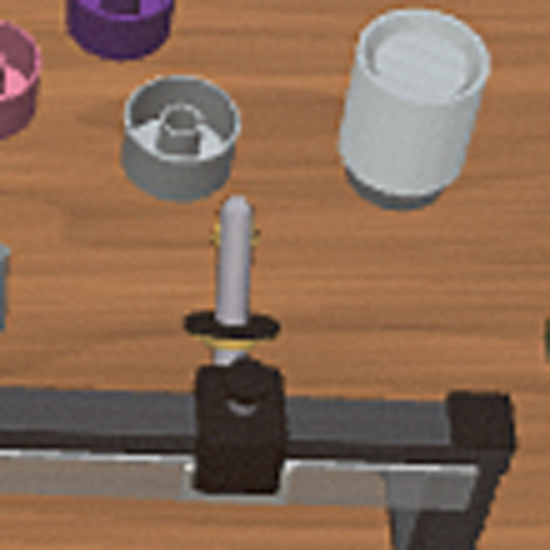

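View pics/c2.png

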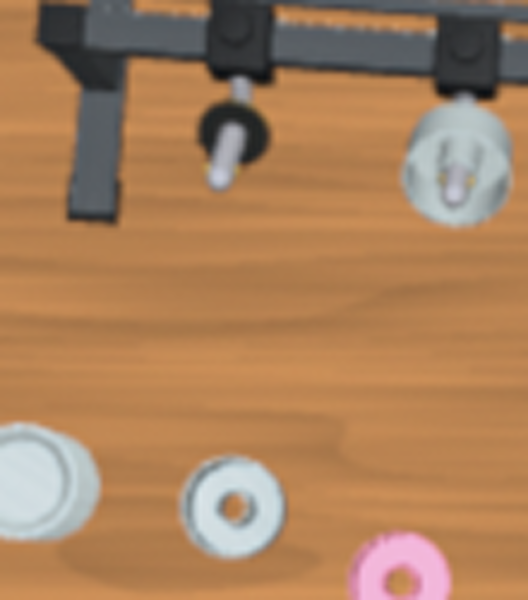

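```bash
cat > geo.py <<'E'
import numpy as np, pickle
np.set_printoptions(precision=4,suppress=True)
D=pickle.load(open('d0.pkl','rb'))
def ray(d,u,v):
    r=np.array([(u-d['cx'])/d['fx'],-(v-d['cy'])/d['fy'],-1.]); T=d['T']
    r=T[:3,:3]@r; return T[:3,3],r/np.linalg.norm(r)
def atz(n,u,v,z):
    o,r=ray(D[n],u,v); return o+r*(z-o[2])/r[2]
def tri(obs):
    A=np.zeros((3,3));b=np.zeros(3);L=[]
    for o,r in obs:
        P=np.eye(3)-np.outer(r,r);A+=P;b+=P@o;L.append((P,o))
    x=np.linalg.solve(A,b);return x,[np.linalg.norm(P@(x-o))*1000 for P,o in L]
def proj(d,p):
    T=d['T'];q=T[:3,:3].T@(np.asarray(p)-T[:3,3]);return d['cx']+d['fx']*q[0]/-q[2],d['cy']-d['fy']*q[1]/-q[2]
E
python3 - <<'E'
from geo import *
s=lambda u,v:(360+u/5-.4,180+v/5-.4)
t=lambda u,v:(210+u/4.8-.4,120+v/4.8-.4)
print('rim',atz('scene',*s(182,111),.038),atz('top',*t(234,507),.038),tri([ray(D['scene'],*s(182,111)),ray(D['top'],*t(234,507))]))
print('tip',tri([ray(D['scene'],*s(237,198)),ray(D['top'],*t(218,184))]))
print('plate',tri([ray(D['scene'],*s(232,325)),ray(D['top'],*t(234,132))]))
print('rail',atz('top',228,123,.15),atz('top',393,138,.15))
E
```

```text
rim [0.4149 0.2172 0.038 ] [0.4209 0.2143 0.038 ] (array([0.4208, 0.2147, 0.0446]), [np.float64(1.227749336287535), np.float64(1.2277493362875276)])
tip (array([0.6076, 0.2071, 0.1932]), [np.float64(0.34249936035501427), np.float64(0.3424993603550194)])
plate (array([0.6479, 0.2044, 0.1466]), [np.float64(0.646937751531881), np.float64(0.6469377515319539)])
rail [0.7191 0.2941 0.15  ] [ 0.6755 -0.193   0.15  ]
```

```bash
python3 - <<'E'
import cv2
a=cv2.imread('pics/scene0.png')[200:340,225:475]; b=cv2.imread('pics/top0.png')[95:185,210:410]
cv2.imwrite('pics/c3.png',cv2.resize(a,None,fx=3.2,fy=3.2,interpolation=cv2.INTER_CUBIC))
cv2.imwrite('pics/c4.png',cv2.resize(b,None,fx=4,fy=4,interpolation=cv2.INTER_CUBIC))
E
```

```text
(no output)
```

View pics/c3.png

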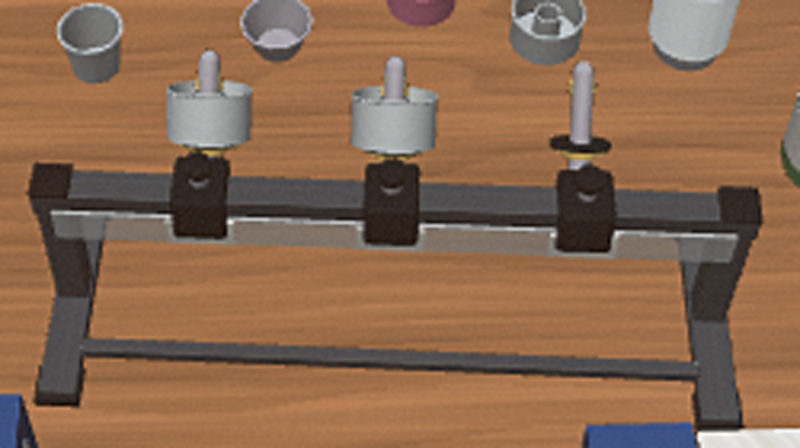

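View pics/c4.png

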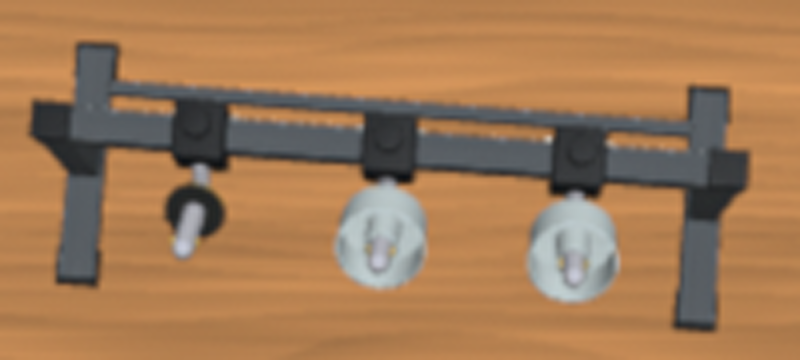

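```bash
python3 - <<'E'
from geo import *
s=lambda u,v:(225+u/3.2-.4,200+v/3.2-.4)
t=lambda u,v:(210+u/4-.4,95+v/4-.4)
P=[]
for a,b in [((583,63),(182,253)),((395,59),(379,267)),((209,53),(573,281))]:
    x,e=tri([ray(D['scene'],*s(*a)),ray(D['top'],*t(*b))]);P.append(x);print(x,e, atz('top',*t(*b),.192),atz('scene',*s(*a),.192))
d=P[0]-P[2];print(np.degrees(np.arctan2(-d[0],d[1])),np.linalg.norm(d))
a=atz('top',*t(102,122),.17);b=atz('top',*t(708,166),.17);d=a-b;print(np.degrees(np.arctan2(-d[0],d[1])))
E
```

```text
[0.6078 0.2067 0.1932] [np.float64(0.19330988559356388), np.float64(0.19330988559358436)] [0.608  0.2067 0.192 ] [0.6069 0.2072 0.192 ]
[0.5985 0.067  0.1913] [np.float64(0.7190087345614996), np.float64(0.7190087345615089)] [0.5984 0.0662 0.192 ] [0.5991 0.0676 0.192 ]
[ 0.5888 -0.0718  0.1915] [np.float64(0.07782119653803693), np.float64(0.0778211965380462)] [ 0.5887 -0.0719  0.192 ] [ 0.5893 -0.0717  0.192 ]
-3.9088454386322304 0.27921445905077313
-4.053918224918732
```

```bash
python3 -m pendant '{"offset":[[0.1,0.15,0],[0.2,0.35,0],[0.214,0.572,0.03],[0.214,0.572,0.03],[0.214,0.572,0.03],[0.214,0.572,0.03],[0.214,0.572,0.03],[0.214,0.572,0.03]],"delta_rot":[[0,0,0.089],[0,0,0.178],[0,0,0.267],[0,0,0.356],[0,0,0.445],[0,0,0.534],[0,0,0.62],[0,0,0.667]],"grip":[0,0,0,0,0,0,0,0]}' 40
```

```text
time_s: 1.15
tcp_pos: [0.2914, -0.1283, 0.249]
eef_rot: [-77.6, 90.0, -158.2]
ft_force: [-0.1, -0.3, 0.8]
finger_gap: 0.0851
```

```bash
python3 -m pendant '{"offset":[[0.06,0.1,0],[0.12,0.2,0],[0.18,0.3,-0.02],[0.21,0.4,-0.05],[0.214,0.5,-0.07],[0.214,0.57,-0.07],[0.214,0.57,-0.07],[0.214,0.57,-0.07],[0.214,0.57,-0.07],[0.214,0.57,-0.07]],"delta_rot":[[0,0,0.08],[0,0,0.16],[0,0,0.24],[0,0,0.32],[0,0,0.4],[0,0,0.48],[0,0,0.56],[0,0,0.638],[0,0,0.638],[0,0,0.638]],"grip":[0,0,0,0,0,0,0,0,0,0]}'
python3 - <<'E'
from look import *
import pickle
s=manip.state();d=grab('wrist','w1.png');pickle.dump((s,d),open('w1.pkl','wb'));print(s['joint_positions'],s['tcp_pos'],s['eef_rot'])
E
```

```text
time_s: 2.4
tcp_pos: [0.4197, 0.2134, 0.207]
eef_rot: [-87.2, 90.0, -91.4]
ft_force: [-0.1, -0.6, -0.0]
finger_gap: 0.0852
[ 2.69773102e+01  9.13621920e+00 -9.25289267e+00  7.16305989e+01
 -3.64570254e-02  3.11751493e+01] [0.41974219 0.21343466 0.20696466] [-87.22302995  89.95855572 -91.42086277]
```

View pics/w1.png

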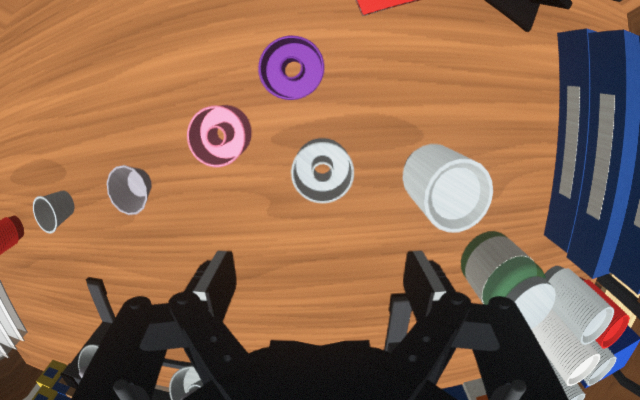

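```bash
python3 - <<'E'
import cv2
a=cv2.imread('pics/w1.png')[125:215,275:370]
cv2.imwrite('pics/c5.png',cv2.resize(a,None,fx=6,fy=6,interpolation=cv2.INTER_CUBIC))
E
```

```text
(no output)
```

View pics/c5.png

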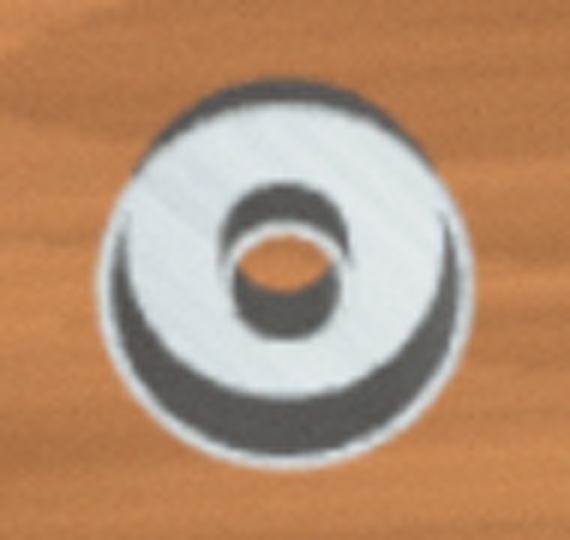

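```bash
cat >> geo.py <<'E'
from scipy.spatial.transform import Rotation as Ro
def wray(s,d,u,v):
    du,dv=u-d['cx'],v-d['cy'];r=np.hypot(du,dv);th=r/d['fx']
    c=np.array([np.sin(th)*du/r,-np.sin(th)*dv/r,-np.cos(th)]);H=d['hand_eye']
    R=Ro.from_euler('xyz',s['eef_rot'],degrees=True).as_matrix()
    return s['tcp_pos']+R@H[:3,3],R@H[:3,:3]@c
def Rt(s): return Ro.from_euler('xyz',s['eef_rot'],degrees=True).as_matrix()
E
python3 - <<'E'
from geo import *
s,d=pickle.load(open('w1.pkl','rb'));print(Rt(s))
for u,v,z in [(286,284,.038),(288,281,.036)]:
    o,r=wray(s,d,275+u/6-.4,125+v/6-.4);print(o+r*(z-o[2])/r[2])
    for n,a in [('scene',(360+182/5-.4,180+111/5-.4)),('top',(210+234/4.8-.4,120+507/4.8-.4))]: print(tri([(o,r),ray(D[n],*a)]))
E
```

```text
[[-0.      0.0732  0.9973]
 [-0.0007  0.9973 -0.0732]
 [-1.     -0.0007  0.    ]]
[0.4188 0.2175 0.038 ]
(array([0.4179, 0.217 , 0.0413]), [np.float64(0.48515995866776546), np.float64(0.48515995866771716)])
(array([0.4217, 0.2166, 0.0249]), [np.float64(0.8264428619828453), np.float64(0.8264428619829088)])
[0.4188 0.2178 0.036 ]
(array([0.4175, 0.2173, 0.0408]), [np.float64(0.6288350167935923), np.float64(0.628835016793564)])
(array([0.4218, 0.217 , 0.0224]), [np.float64(0.8613855980664651), np.float64(0.861385598066502)])
```

```bash
python3 -m pendant '{"offset":[[-0.002,0.006,-0.08],[-0.002,0.006,-0.16],[-0.002,0.006,-0.22],[-0.002,0.006,-0.27],[-0.002,0.006,-0.31],[-0.002,0.006,-0.33],[-0.002,0.006,-0.337],[-0.002,0.006,-0.337]],"delta_rot":[[0,0,0],[0,0,0],[0,0,0],[0,0,0],[0,0,0],[0,0,0],[0,0,0],[0,0,0]],"grip":[0,0,0,0,0,0,0,0]}'
python3 - <<'E'
from look import *
s=manip.state();d=grab('wrist','w2.png');print(s['tcp_pos'],s['ft_force'])
E
```

```text
time_s: 3.45
tcp_pos: [0.4189, 0.2171, 0.0053]
eef_rot: [-27.2, 90.0, -31.4]
ft_force: [-0.5, 0.3, 0.2]
finger_gap: 0.0853
[0.41893844 0.21709554 0.00530641] [-0.49605629  0.28851654  0.17320205]
```

View pics/w2.png

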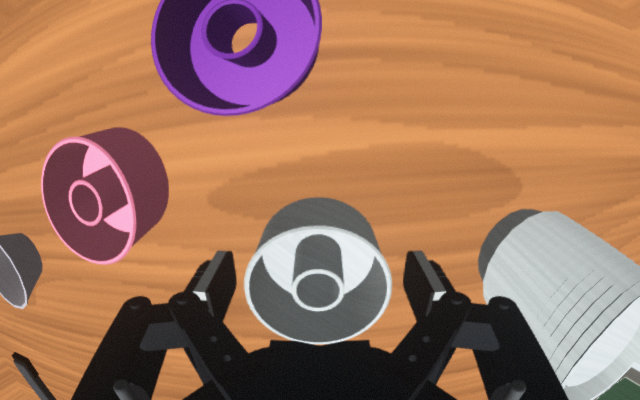

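The tin is centred between the pads, with its rim at about (318,285). Closing the gripper now.

```bash
python3 -m pendant '{"offset":[[0,0,0],[0,0,0],[0,0,0],[0,0,0],[0,0,0],[0,0,0]],"delta_rot":[[0,0,0],[0,0,0],[0,0,0],[0,0,0],[0,0,0],[0,0,0]],"grip":[0.2,0.5,1,1,1,1]}' 60
python3 - <<'E'
from look import *
import pickle
s=manip.state();d=grab('wrist','w3.png');print(s['tcp_pos'],s['ft_force'],s['finger_gap']);pickle.dump((s,d),open('w3.pkl','wb'))
import cv2
a=cv2.imread('pics/w3.png')[180:360,190:450]
cv2.imwrite('pics/c6.png',cv2.resize(a,None,fx=3,fy=3,interpolation=cv2.INTER_CUBIC))
E
```

```text
time_s: 4.25
tcp_pos: [0.4197, 0.2175, 0.0065]
eef_rot: [16.1, 89.9, 11.9]
ft_force: [-4.0, -1.7, 14.3]
finger_gap: 0.063
[0.41966163 0.21750344 0.00654451] [-4.03324821 -1.73075365 14.30747669] 0.06300893723311025
```

View pics/c6.png

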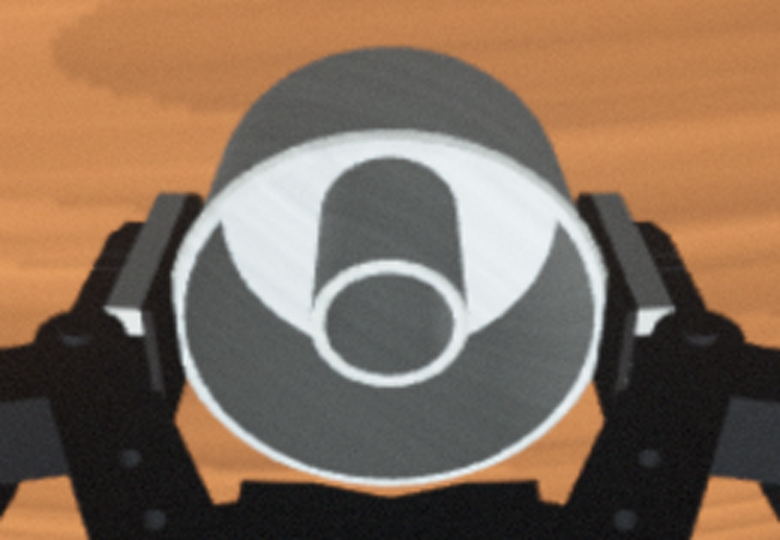

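```bash
python3 - <<'E'
from geo import *
s,d=pickle.load(open('w3.pkl','rb'));R=Rt(s);print(R)
for u,v,z in [(389,308,.038),(389,322,.036)]:
    o,r=wray(s,d,190+u/3-.33,180+v/3-.33);p=o+r*(z-o[2])/r[2];print(p,R.T@(p-s['tcp_pos']))
# project circles for check
def wproj(p):
    H=d['hand_eye'];c=H[:3,:3].T@(R.T@(p-s['tcp_pos'])-H[:3,3]);th=np.arctan2(np.hypot(c[0],c[1]),-c[2]);ph=np.arctan2(-c[1],c[0]);return np.array([d['cx']+d['fx']*th*np.cos(ph),d['cy']+d['fx']*th*np.sin(ph)])
def fit(rad,z,box):
    from scipy.optimize import least_squares
    a=np.linspace(0,2*np.pi,181)
    def f(x):
        q=np.array([wproj(np.array([x[0]+rad*np.cos(t),x[1]+rad*np.sin(t),z+x[2]])) for t in a]);q=(q-[190,180]+.33)*3
        return np.array([q[:,0].min(),q[:,0].max(),q[:,1].min(),q[:,1].max()])-box
    r=least_squares(f,[.419,.217,0]);print(r.x,r.fun,R.T@(np.array([r.x[0],r.x[1],z+r.x[2]])-s['tcp_pos']))
fit(.032,.038,[172,606,130,486]);fit(.0125,.036,[310,468,258,387])
E
```

```text
[[ 0.0024  0.0731  0.9973]
 [ 0.0005  0.9973 -0.0732]
 [-1.      0.0007  0.0024]]
[0.4158 0.2186 0.038 ] [-0.0315  0.0009 -0.0039]
[0.4198 0.2183 0.036 ] [-0.0295  0.0009  0.0001]
[0.4188 0.2184 0.0017] [-1.5733  1.5719  1.6632 -2.2599] [-0.0332  0.0009 -0.0008]
[ 0.4246  0.218  -0.0057] [-0.7451  0.7448  0.8822 -0.9879] [-0.0238  0.0009  0.0049]
```

```bash
python3 -m pendant '{"offset":[[0,0,0.03],[0,0,0.1],[0,0,0.18],[0,0,0.26],[0,0,0.34],[0.04,0,0.4],[0.09,0,0.4],[0.14,-0.01,0.4],[0.19,-0.0165,0.4],[0.22,-0.0165,0.4]],"delta_rot":[[0,0,0],[0,0,0],[-0.0036,-0.05,0],[-0.0072,-0.1,0],[-0.0107,-0.15,0],[-0.0143,-0.2,0],[-0.0179,-0.25,0],[-0.0215,-0.3,0],[-0.0238,-0.3325,0],[-0.0238,-0.3325,0]],"grip":[1,1,1,1,1,1,1,1,1,1]}' 60
cat > snap.py <<'E'
from look import *
from geo import *
import sys,pickle,cv2
k=sys.argv[1]; s=manip.state(); out={}
for n in sys.argv[2:]:
    out[n]=grab(n,f'{n}_{k}.png')
pickle.dump((s,out),open(f'snap_{k}.pkl','wb'))
print(s['tcp_pos'],s['ft_force'],s['joint_positions'],s['finger_gap']);print(Rt(s))
if 'scene' in out:
    a=cv2.imread(f'pics/scene_{k}.png')[150:290,320:470];cv2.imwrite(f'pics/sc_{k}.png',cv2.resize(a,None,fx=4,fy=4,interpolation=cv2.INTER_CUBIC))
if 'top' in out:
    a=cv2.imread(f'pics/top_{k}.png')[105:225,200:330];cv2.imwrite(f'pics/tc_{k}.png',cv2.resize(a,None,fx=5,fy=5,interpolation=cv2.INTER_CUBIC))
E
python3 snap.py 1 scene top wrist
```

```text
time_s: 5.55
tcp_pos: [0.5515, 0.2072, 0.246]
eef_rot: [0.1, 49.9, -4.0]
ft_force: [0.2, 1.1, -2.4]
finger_gap: 0.0631
[0.5515 0.2072 0.246 ] [ 0.1628  1.0849 -2.3804] [ 32.4258  -5.1794 -32.9355  28.1539 -22.4992  29.6058] 0.06313002778784174
[[ 0.6423  0.072   0.7631]
 [-0.0453  0.9974 -0.056 ]
 [-0.7651  0.0014  0.6439]]
```

View pics/sc_1.png

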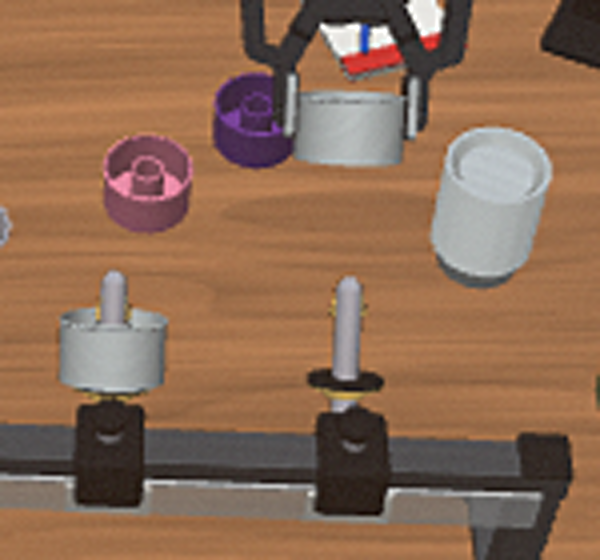

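View pics/tc_1.png

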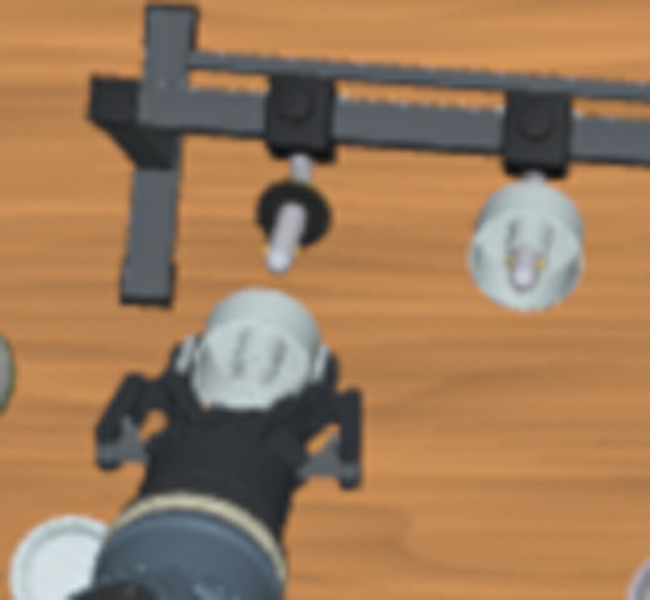

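View pics/wrist_1.png

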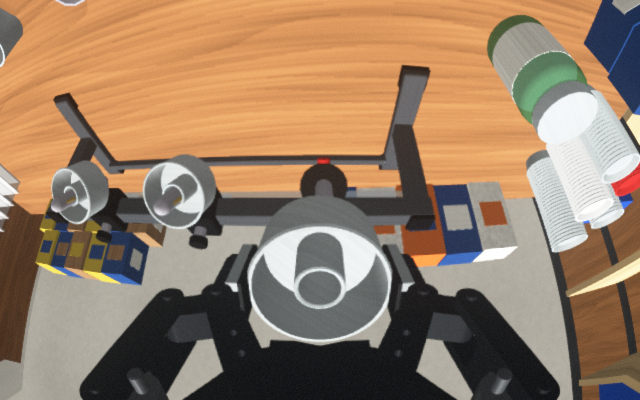

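```bash
cat > ov.py <<'E'
from geo import *
import cv2,sys
k=sys.argv[1]; off=np.array(eval(sys.argv[2])) if len(sys.argv)>2 else np.array([.0065,.001,-.0005])
tip=np.array([.608,.207,.192]);a=np.radians(-4)
pz=np.array([-np.cos(a)*np.sin(np.radians(40)),-np.sin(a)*np.sin(np.radians(40)),np.cos(np.radians(40))]);py=np.array([-np.sin(a),np.cos(a),0]);px=np.cross(py,pz)
po=tip-.068*pz
s,out=pickle.load(open(f'snap_{k}.pkl','rb'));R=Rt(s)
to=s['tcp_pos']+R@off;tz=-R[:,0]
Q=np.column_stack([px,py,pz]);print('tin in peg frame mm',Q.T@(to-po)*1000,'ang',np.degrees(np.arccos(tz@pz)))
def wproj(p,d):
    H=d['hand_eye'];c=H[:3,:3].T@(R.T@(p-s['tcp_pos'])-H[:3,3]);th=np.arctan2(np.hypot(c[0],c[1]),-c[2]);ph=np.arctan2(-c[1],c[0]);return d['cx']+d['fx']*th*np.cos(ph),d['cy']+d['fx']*th*np.sin(ph)
def circ(c,X,Y,r): return [c+r*(X*np.cos(t)+Y*np.sin(t)) for t in np.linspace(0,2*np.pi,60)]
curves=[(circ(to,R[:,1],R[:,2],.032),(0,0,255)),(circ(to+.038*tz,R[:,1],R[:,2],.032),(0,255,0)),(circ(to+.036*tz,R[:,1],R[:,2],.0125),(255,0,255)),
 ([po,tip],(255,0,0)),(circ(po+.059*pz,px,py,.008),(255,255,0)),(circ(po+.005*pz,px,py,.023),(0,255,255))]
box={'scene':(320,150,150,140,5),'top':(200,105,130,120,6),'wrist':(200,130,240,220,3.3)}
for n,d in out.items():
    x,y,w,h,f=box[n];im=cv2.resize(cv2.cvtColor(d['frame'],cv2.COLOR_RGB2BGR)[y:y+h,x:x+w],None,fx=f,fy=f,interpolation=cv2.INTER_CUBIC)
    im=cv2.resize(im,None,fx=min(1,590/im.shape[0]),fy=min(1,590/im.shape[0])) if 0 else im
    for c,col in curves:
        q=np.array([(proj(d,p) if n!='wrist' else wproj(p,d)) for p in c]);q=(q-[x,y]+.5)*f
        cv2.polylines(im,[q.round().astype(int)],False,col,1)
    m=min(1,600/im.shape[0],800/im.shape[1]);im=cv2.resize(im,None,fx=m,fy=m,interpolation=cv2.INTER_AREA)
    cv2.imwrite(f'pics/ov_{n}_{k}.png',im)
E
python3 ov.py 1
```

```text
tin in peg frame mm [ -8.9871  -2.7008 139.1255] ang 0.08561664374036694
```

View pics/ov_scene_1.png

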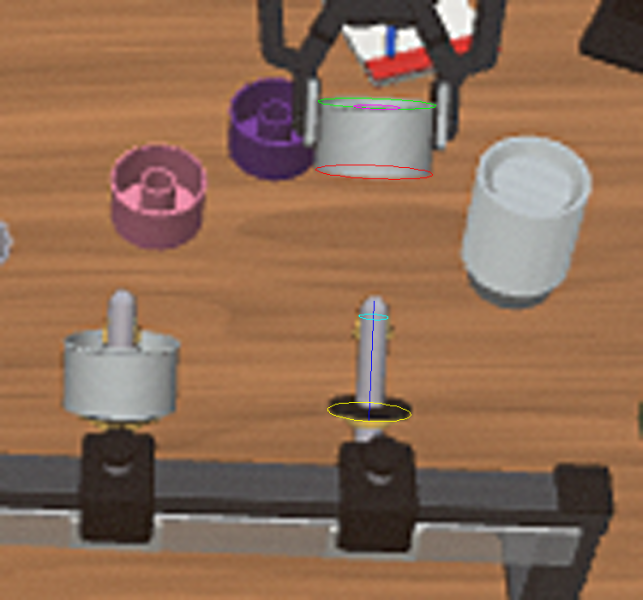

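View pics/ov_top_1.png

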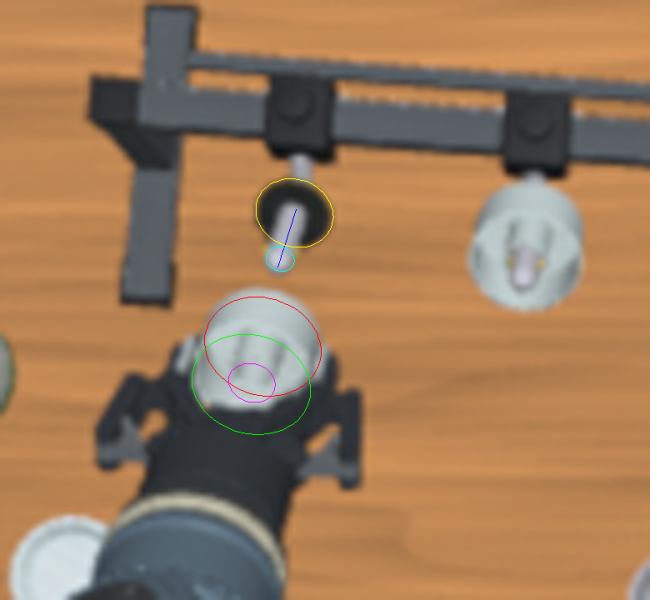

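View pics/ov_wrist_1.png

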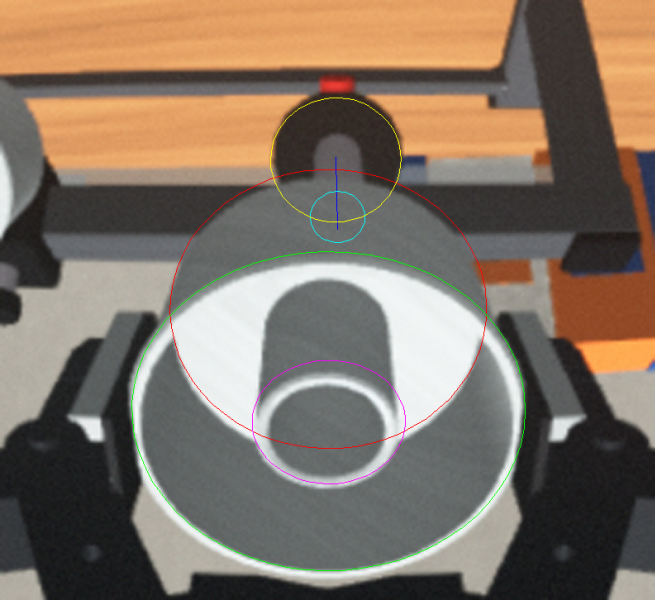

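```bash
python3 -m pendant '{"offset":[[0.02,0.003,-0.005],[0.04,0.002,-0.02],[0.06,0.001,-0.045],[0.075,0,-0.066],[0.079,0,-0.071],[0.079,0,-0.071]],"delta_rot":[[0,0,0],[0,0,0],[0,0,0],[0,0,0],[0,0,0],[0,0,0]],"grip":[1,1,1,1,1,1]}'
python3 snap.py 2 scene top wrist; python3 ov.py 2
```

```text
time_s: 6.45
tcp_pos: [0.5995, 0.2075, 0.2038]
eef_rot: [0.1, 50.0, -4.1]
ft_force: [-0.3, -0.6, -0.6]
finger_gap: 0.0626
[0.5995 0.2075 0.2038] [-0.3218 -0.6275 -0.6216] [ 29.2098   1.6286 -33.1096  20.2074 -20.6737  26.8476] 0.0626251675687038
[[ 0.6413  0.0732  0.7638]
 [-0.0459  0.9973 -0.0571]
 [-0.7659  0.0015  0.643 ]]
tin in peg frame mm [ 0.5129  0.9015 76.0168] ang 0.06235660019396053
```

View pics/ov_scene_2.png

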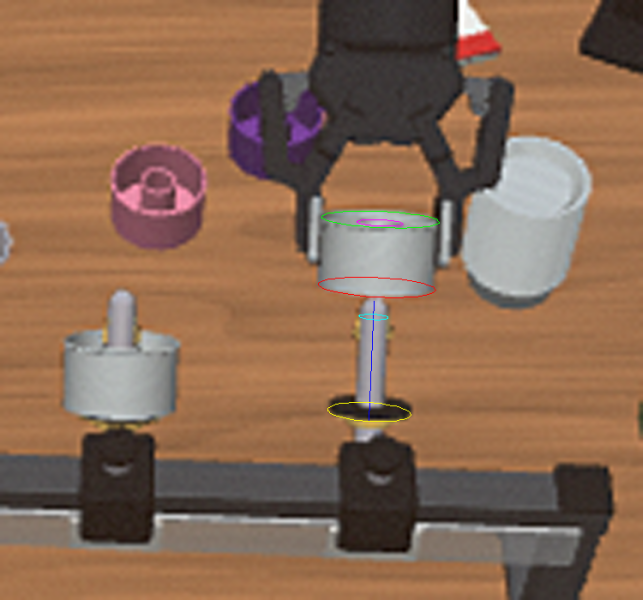

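View pics/tc_2.png

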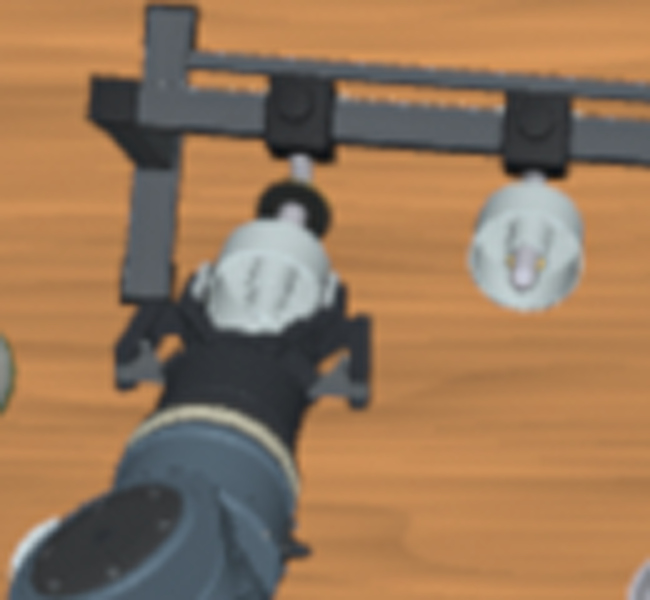

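View pics/ov_wrist_2.png

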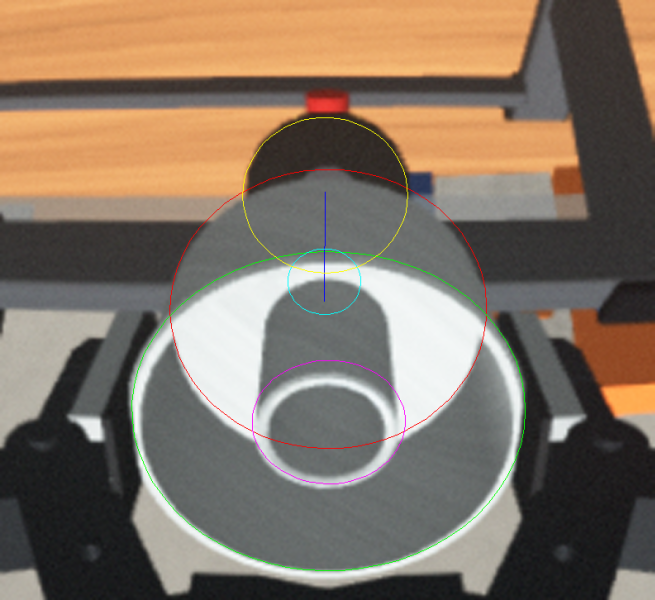

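View pics/ov_top_2.png

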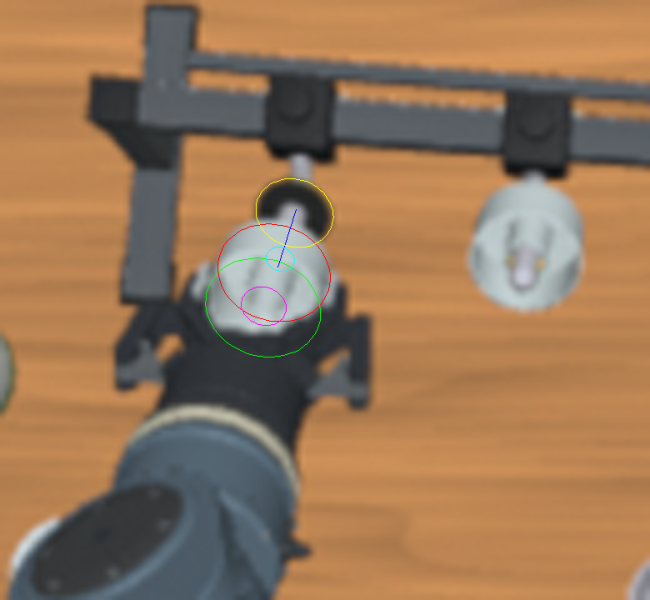

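```bash
python3 -m pendant '{"offset":[[-0.0035,-0.0009,-0.0028],[-0.0003,-0.0011,-0.0067],[0.003,-0.0014,-0.0106],[0.006,-0.0016,-0.0145],[0.0093,-0.0018,-0.0182],[0.0093,-0.0018,-0.0182]],"delta_rot":[[0,0,0],[0,0,0],[0,0,0],[0,0,0],[0,0,0],[0,0,0]],"grip":[1,1,1,1,1,1]}'
python3 snap.py 3 scene top wrist; python3 ov.py 3
```

```text
time_s: 7.35
tcp_pos: [0.6051, 0.2066, 0.1934]
eef_rot: [0.2, 49.9, -4.1]
ft_force: [-0.8, -0.0, -1.2]
finger_gap: 0.0629
[0.6051 0.2066 0.1934] [-0.816  -0.0239 -1.2284] [ 28.766    2.6823 -33.7251  18.3418 -20.4151  26.4482] 0.06285602483745037
[[ 0.642   0.073   0.7632]
 [-0.0455  0.9973 -0.0572]
 [-0.7653  0.002   0.6436]]
tin in peg frame mm [-1.7593  0.3966 64.4527] ang 0.07081708088974391
```

View pics/ov_wrist_3.png

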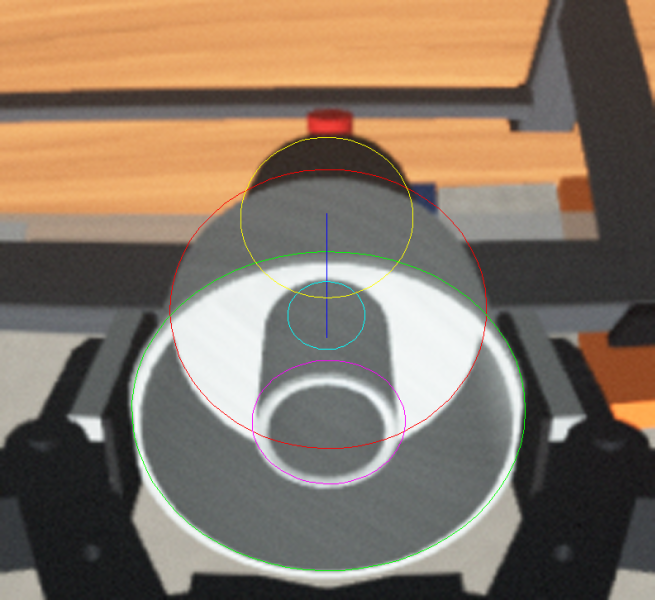

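View pics/sc_3.png

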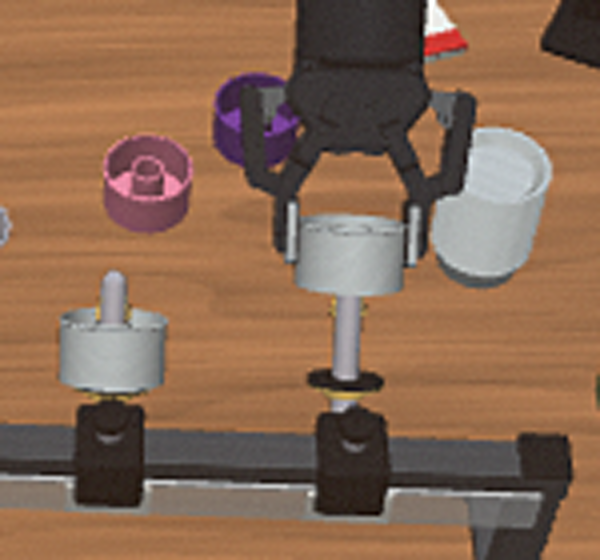

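```bash
python3 -m pendant '{"offset":[[0.002,-0.0018,-0.0025],[0.004,-0.002,-0.005],[0.0073,-0.0022,-0.009],[0.0073,-0.0022,-0.009]],"delta_rot":[[0,0,0],[0,0,0],[0,0,0],[0,0,0]],"grip":[1,1,1,1]}'
python3 snap.py 4 scene top; python3 ov.py 4
```

```text
time_s: 8.0
tcp_pos: [0.6094, 0.2056, 0.188]
eef_rot: [0.2, 49.9, -4.0]
ft_force: [0.3, 4.6, -3.0]
finger_gap: 0.0628
[0.6094 0.2056 0.188 ] [ 0.3447  4.5649 -2.9817] [ 28.3745   3.3553 -33.9021  17.3599 -20.1454  26.096 ] 0.06284306029043842
[[ 0.642   0.0724  0.7633]
 [-0.0447  0.9974 -0.0571]
 [-0.7654  0.0025  0.6435]]
tin in peg frame mm [-1.852  -0.2524 57.4852] ang 0.056610309031730435
```

View pics/tc_4.png

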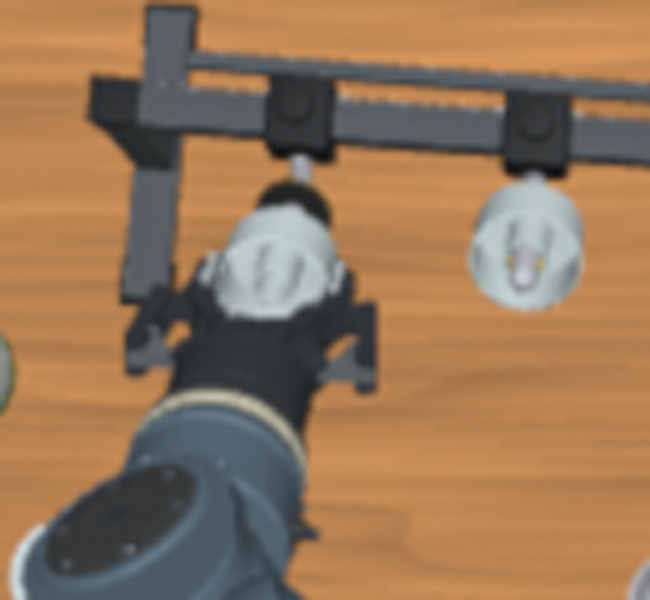

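View pics/sc_4.png

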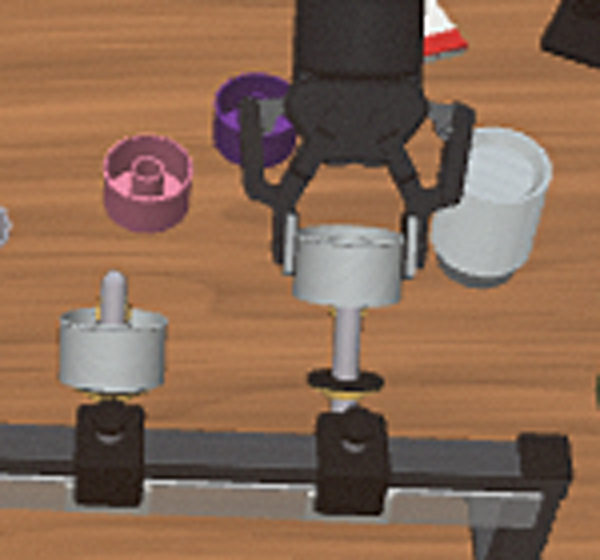

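```bash
python3 -m pendant '{"offset":[[0,0.002,0],[0,0.002,0],[0,0.002,0]],"delta_rot":[[0,0,0],[0,0,0],[0,0,0]],"grip":[1,1,1]}'; python3 -m pendant '{"offset":[[0,0.002,0],[0,0.002,0],[0,0.002,0]],"delta_rot":[[0,0,0],[0,0,0],[0,0,0]],"grip":[1,1,1]}';python3 -m pendant '{"offset":[[0,0.002,0],[0,0.002,0],[0,0.002,0]],"delta_rot":[[0,0,0],[0,0,0],[0,0,0]],"grip":[1,1,1]}'
```

```text
time_s: 8.48
tcp_pos: [0.6094, 0.2067, 0.1882]
eef_rot: [0.2, 49.9, -4.0]
ft_force: [0.9, -0.4, -1.1]
finger_gap: 0.0626
time_s: 8.85
tcp_pos: [0.6094, 0.2079, 0.1883]
eef_rot: [0.2, 49.9, -4.0]
ft_force: [0.2, -1.7, -1.7]
finger_gap: 0.0627
time_s: 9.22
tcp_pos: [0.6094, 0.2089, 0.1882]
eef_rot: [0.2, 49.9, -4.0]
ft_force: [0.4, -1.6, -0.9]
finger_gap: 0.0627
```

```bash
python3 -m pendant '{"offset":[[0.0013,-0.002,0.0011],[0.0025,-0.0022,0.0021],[0.0025,-0.0022,0.0021]],"delta_rot":[[0,0,0],[0,0,0],[0,0,0]],"grip":[1,1,1]}'; python3 -m pendant '{"offset":[[-0.0013,0,-0.0011],[-0.0038,0.0003,-0.0032],[-0.0051,0.0004,-0.0043],[-0.0051,0.0004,-0.0043]],"delta_rot":[[0,0,0],[0,0,0],[0,0,0],[0,0,0]],"grip":[1,1,1,1]}'
```

```text
time_s: 9.6
tcp_pos: [0.6103, 0.2076, 0.1888]
eef_rot: [0.2, 50.0, -4.0]
ft_force: [-4.9, 0.6, -2.5]
finger_gap: 0.0631
time_s: 10.1
tcp_pos: [0.6073, 0.2079, 0.1864]
eef_rot: [0.2, 50.0, -4.0]
ft_force: [0.8, 0.4, -1.1]
finger_gap: 0.063
```

```bash
python3 -m pendant '{"offset":[[-0.0013,0.0001,-0.0011],[-0.0013,0.0001,-0.0011],[-0.0013,0.0001,-0.0011]],"delta_rot":[[0,0,0],[0,0,0],[0,0,0]],"grip":[1,1,1]}'; python3 -m pendant '{"offset":[[-0.0013,0.0001,-0.0011],[-0.0013,0.0001,-0.0011],[-0.0013,0.0001,-0.0011]],"delta_rot":[[0,0,0],[0,0,0],[0,0,0]],"grip":[1,1,1]}'
```

```text
time_s: 10.48
tcp_pos: [0.607, 0.208, 0.1862]
eef_rot: [0.2, 49.9, -4.0]
ft_force: [4.5, -0.5, 0.4]
finger_gap: 0.0631
time_s: 10.85
tcp_pos: [0.6069, 0.208, 0.1863]
eef_rot: [0.2, 49.9, -4.0]
ft_force: [6.5, -1.3, 1.2]
finger_gap: 0.0632
```

```bash
python3 -m pendant '{"offset":[[0.0028,-0.0005,0.002],[0.0028,-0.0005,0.002],[0.0049,-0.0006,-0.0005],[0.0071,-0.0008,-0.0031],[0.0071,-0.0008,-0.0031]],"delta_rot":[[0,0,0],[0,0,0],[0,0,0],[0,0,0],[0,0,0]],"grip":[1,1,1,1,1]}'; python3 -m pendant '{"offset":[[0.0021,-0.0001,-0.0026],[0.0043,-0.0003,-0.0051],[0.0043,-0.0003,-0.0051]],"delta_rot":[[0,0,0],[0,0,0],[0,0,0]],"grip":[1,1,1]}'; python3 -m pendant '{"offset":[[0.0021,-0.0001,-0.0026],[0.0043,-0.0003,-0.0051],[0.0043,-0.0003,-0.0051]],"delta_rot":[[0,0,0],[0,0,0],[0,0,0]],"grip":[1,1,1]}'
```

```text
time_s: 11.48
tcp_pos: [0.611, 0.2074, 0.1841]
eef_rot: [0.2, 49.9, -4.1]
ft_force: [0.2, 0.1, -1.6]
finger_gap: 0.0626
time_s: 11.85
tcp_pos: [0.6137, 0.2072, 0.1808]
eef_rot: [0.2, 49.9, -4.1]
ft_force: [1.7, -0.2, -2.0]
finger_gap: 0.0627
time_s: 12.22
tcp_pos: [0.6163, 0.2069, 0.1774]
eef_rot: [0.2, 49.9, -4.1]
ft_force: [2.8, -0.1, -3.0]
finger_gap: 0.0629
```

```bash
python3 -m pendant '{"offset":[[0,0,0],[0,0,0]],"delta_rot":[[0,0,0],[0,0,0]],"grip":[1,1]}'; python3 snap.py 5 scene top wrist; python3 ov.py 5
```

```text
time_s: 12.48
tcp_pos: [0.6162, 0.2069, 0.1774]
eef_rot: [0.2, 49.9, -4.1]
ft_force: [1.4, -0.8, -2.0]
finger_gap: 0.0627
[0.6162 0.2069 0.1774] [ 1.4411 -0.8384 -1.9855] [ 28.1612   4.7749 -34.118   15.6679 -20.0915  25.9423] 0.06265174623552391
[[ 0.6422  0.0736  0.763 ]
 [-0.0459  0.9973 -0.0576]
 [-0.7652  0.002   0.6438]]
tin in peg frame mm [-3.5934  1.4872 44.9961] ang 0.09616167485822204
```

View pics/ov_wrist_5.png

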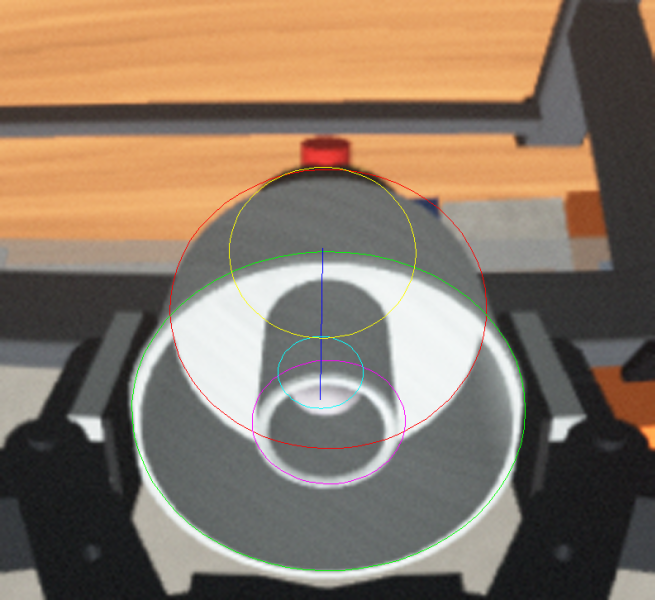

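View pics/ov_scene_5.png

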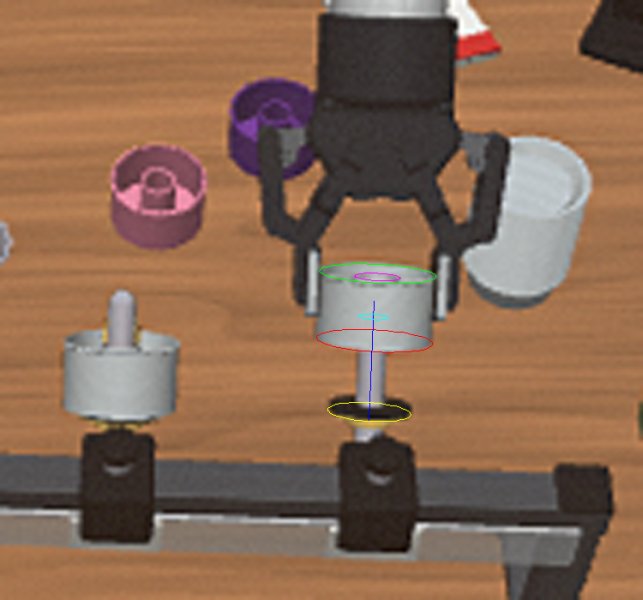

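```bash
for i in 1 2; do :; done; python3 -m pendant '{"offset":[[0.002,-0.0001,-0.0024],[0.004,-0.0003,-0.0048],[0.0053,-0.0004,-0.0064],[0.0053,-0.0004,-0.0064]],"delta_rot":[[0,0,0],[0,0,0],[0,0,0],[0,0,0]],"grip":[1,1,1,1]}'; python3 -m pendant '{"offset":[[0.002,-0.0001,-0.0024],[0.004,-0.0003,-0.0048],[0.0053,-0.0004,-0.0064],[0.0053,-0.0004,-0.0064]],"delta_rot":[[0,0,0],[0,0,0],[0,0,0],[0,0,0]],"grip":[1,1,1,1]}'
```

```text
time_s: 13.12
tcp_pos: [0.6194, 0.2066, 0.1733]
eef_rot: [0.2, 49.9, -4.1]
ft_force: [2.4, -0.3, -2.0]
finger_gap: 0.063
time_s: 13.62
tcp_pos: [0.6227, 0.2063, 0.1692]
eef_rot: [0.2, 49.9, -4.1]
ft_force: [2.7, 0.6, -2.6]
finger_gap: 0.0629
```

```bash
python3 -m pendant '{"offset":[[0.002,-0.0001,-0.0024],[0.004,-0.0003,-0.0048],[0.004,-0.0003,-0.0048]],"delta_rot":[[0,0,0],[0,0,0],[0,0,0]],"grip":[1,1,1]}';  python3 snap.py 6 scene wrist; python3 ov.py 6
```

```text
time_s: 14.0
tcp_pos: [0.6251, 0.2061, 0.1661]
eef_rot: [0.1, 50.0, -4.1]
ft_force: [1.4, 0.6, -2.3]
finger_gap: 0.0631
[0.6251 0.2061 0.1661] [ 1.3646  0.5601 -2.3052] [ 27.5743   6.3406 -34.2204  13.8765 -19.7552  25.4485] 0.06308787351521017
[[ 0.6416  0.0738  0.7634]
 [-0.0462  0.9973 -0.0576]
 [-0.7656  0.0016  0.6433]]
tin in peg frame mm [-4.0582  1.2691 30.6442] ang 0.08745418853537557
```

View pics/ov_wrist_6.png

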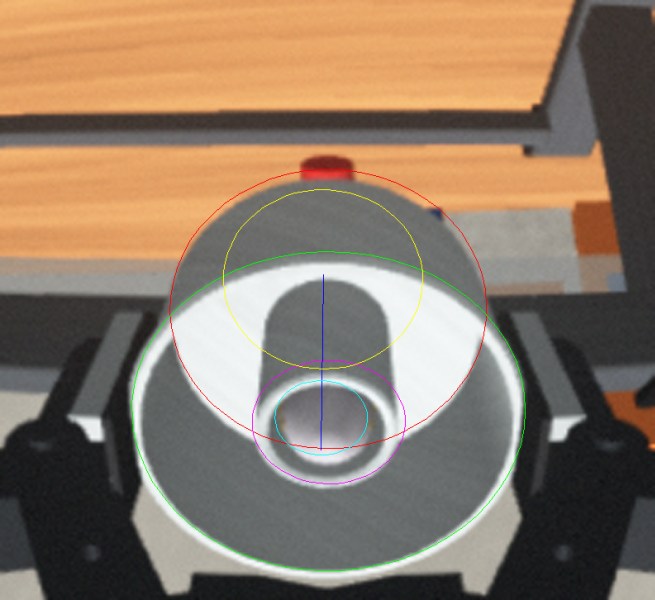

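View pics/ov_scene_6.png

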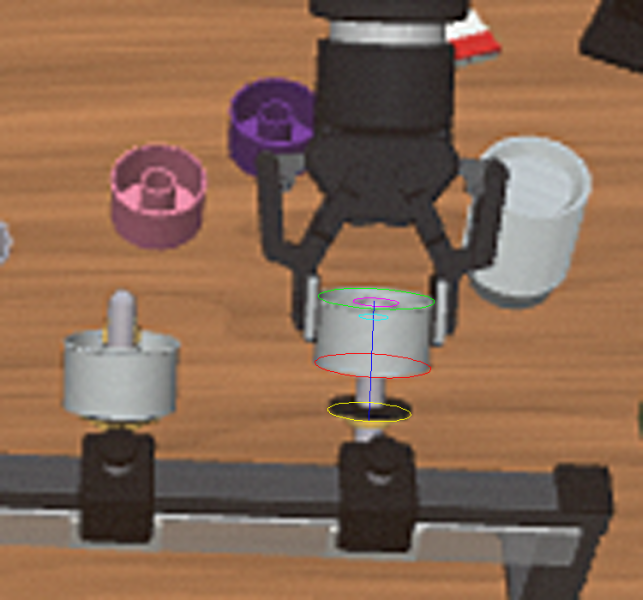

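```bash
python3 -m pendant '{"offset":[[0.0025,0.0002,-0.002],[0.0045,0.0001,-0.0043],[0.006,0,-0.0059],[0.006,0,-0.0059]],"delta_rot":[[0,0,0],[0,0,0],[0,0,0],[0,0,0]],"grip":[1,1,1,1]}'; python3 -m pendant '{"offset":[[0.002,-0.0001,-0.0023],[0.004,-0.0002,-0.0047],[0.0054,-0.0003,-0.0063],[0.0054,-0.0003,-0.0063]],"delta_rot":[[0,0,0],[0,0,0],[0,0,0],[0,0,0]],"grip":[1,1,1,1]}'; python3 snap.py 7 scene; python3 ov.py 7
```

```text
time_s: 14.6
tcp_pos: [0.6287, 0.206, 0.1624]
eef_rot: [0.1, 50.0, -4.1]
ft_force: [2.9, -0.5, -2.1]
finger_gap: 0.0629
time_s: 15.1
tcp_pos: [0.6319, 0.2057, 0.1584]
eef_rot: [0.1, 50.0, -4.2]
ft_force: [1.5, -0.3, -3.3]
finger_gap: 0.0627
[0.6319 0.2057 0.1584] [ 1.5492 -0.2828 -3.2733] [ 27.1667   7.5177 -34.1436  12.6931 -19.5241  25.1099] 0.06269001359381425
[[ 0.6413  0.074   0.7637]
 [-0.0466  0.9973 -0.0576]
 [-0.7659  0.0014  0.6429]]
tin in peg frame mm [-3.7696  1.4083 20.3381] ang 0.09843043543170296
```

View pics/ov_scene_7.png

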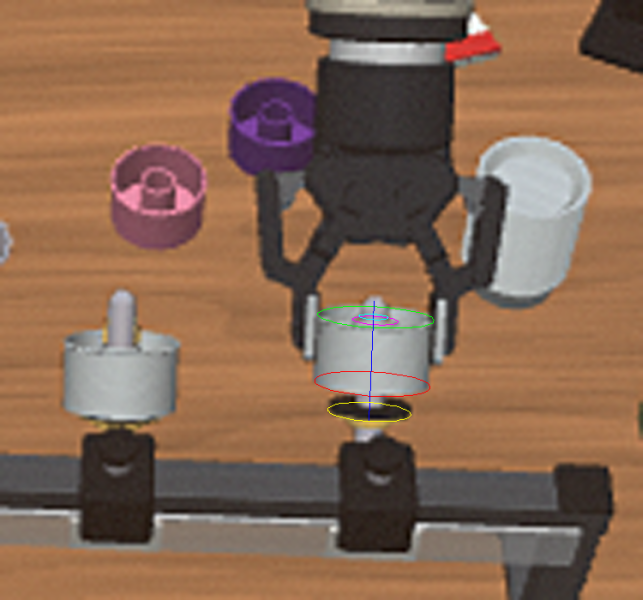

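```bash
python3 -m pendant '{"offset":[[0.0016,0,-0.0019],[0.0034,-0.0001,-0.0037],[0.0034,-0.0001,-0.0037]],"delta_rot":[[0,0,0],[0,0,0],[0,0,0]],"grip":[1,1,1]}'; python3 -m pendant '{"offset":[[0.0016,0,-0.0019],[0.0033,-0.0002,-0.0038],[0.0033,-0.0002,-0.0038]],"delta_rot":[[0,0,0],[0,0,0],[0,0,0]],"grip":[1,1,1]}'; python3 -m pendant '{"offset":[[0.0011,0,-0.0013],[0.0022,-0.0001,-0.0025],[0.0022,-0.0001,-0.0025]],"delta_rot":[[0,0,0],[0,0,0],[0,0,0]],"grip":[1,1,1]}'
```

```text
time_s: 15.52
tcp_pos: [0.6339, 0.2056, 0.1559]
eef_rot: [0.1, 50.0, -4.2]
ft_force: [2.4, 0.7, -1.8]
finger_gap: 0.0635
time_s: 15.9
tcp_pos: [0.636, 0.2054, 0.1534]
eef_rot: [0.1, 50.0, -4.2]
ft_force: [2.4, -0.4, -3.5]
finger_gap: 0.0632
time_s: 16.27
tcp_pos: [0.6373, 0.2053, 0.1518]
eef_rot: [0.1, 50.0, -4.2]
ft_force: [3.6, -0.2, -3.1]
finger_gap: 0.0629
```

```bash
python3 -m pendant '{"offset":[[0.0011,0,-0.0013],[0.0022,-0.0001,-0.0025],[0.0022,-0.0001,-0.0025]],"delta_rot":[[0,0,0],[0,0,0],[0,0,0]],"grip":[1,1,1]}'; python3 snap.py 8 scene wrist; python3 ov.py 8
```

```text
time_s: 16.65
tcp_pos: [0.6386, 0.2052, 0.1501]
eef_rot: [0.1, 50.0, -4.2]
ft_force: [-0.3, 0.4, -1.8]
finger_gap: 0.063
[0.6386 0.2052 0.1501] [-0.2518  0.4051 -1.8316] [ 26.7589   8.7242 -34.0881  11.4841 -19.2923  24.7706] 0.0629895519886424
[[ 0.6406  0.0743  0.7643]
 [-0.047   0.9972 -0.0575]
 [-0.7664  0.0009  0.6423]]
tin in peg frame mm [-3.9923  1.3315  9.7193] ang 0.1313981615679879
```

View pics/ov_scene_8.png

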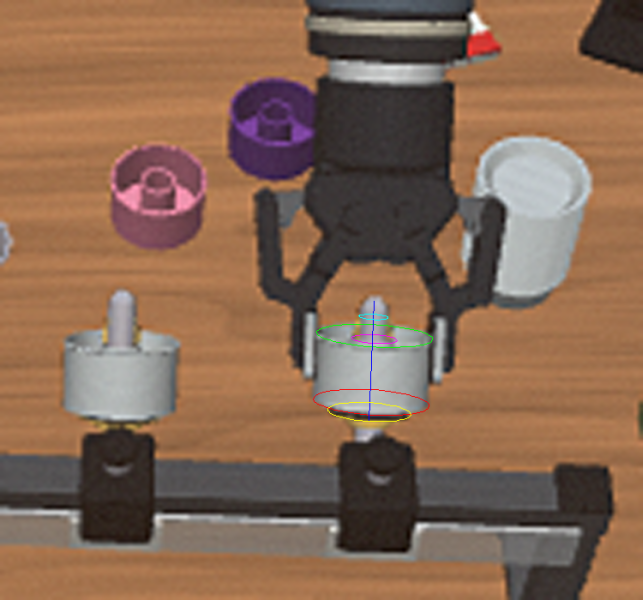

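View pics/ov_wrist_8.png

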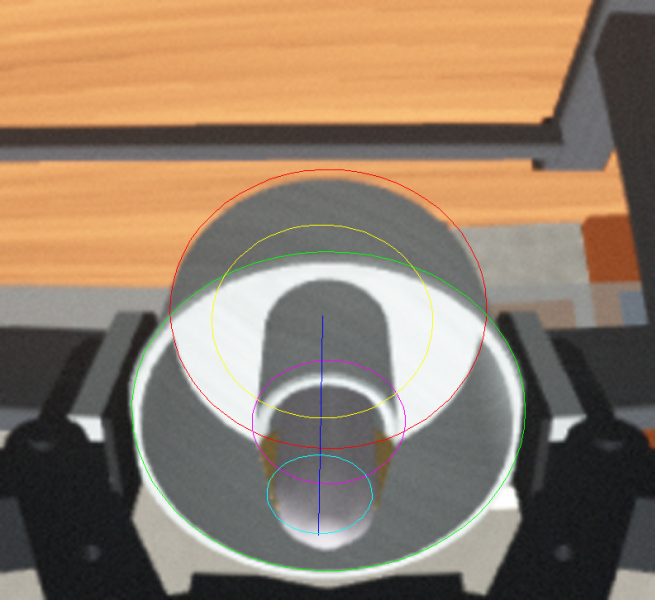

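```bash
python3 -m pendant '{"offset":[[0.0011,0,-0.0013],[0.0011,0,-0.0013],[0.0011,0,-0.0013]],"delta_rot":[[0,0,0],[0,0,0],[0,0,0]],"grip":[1,1,1]}'; python3 -m pendant '{"offset":[[0.0011,0,-0.0013],[0.0011,0,-0.0013],[0.0011,0,-0.0013]],"delta_rot":[[0,0,0],[0,0,0],[0,0,0]],"grip":[1,1,1]}'
```

```text
time_s: 17.12
tcp_pos: [0.6392, 0.2052, 0.1494]
eef_rot: [0.1, 50.0, -4.2]
ft_force: [-0.6, 0.4, -1.9]
finger_gap: 0.0626
time_s: 17.5
tcp_pos: [0.6398, 0.2053, 0.1489]
eef_rot: [0.1, 50.0, -4.2]
ft_force: [-7.9, -0.8, 5.2]
finger_gap: 0.0632
```

```bash
python3 snap.py 9 scene wrist; python3 ov.py 9; python3 - <<'E'
import cv2
a=cv2.imread('pics/wrist_9.png')[250:350,260:380];cv2.imwrite('pics/c9.png',cv2.resize(a,None,fx=6,fy=6,interpolation=cv2.INTER_CUBIC))
E
```

```text
[0.6398 0.2053 0.1489] [-7.9346 -0.8129  5.2252] [ 26.6994   8.9262 -34.0714  11.2615 -19.2599  24.7104] 0.06315887999852042
[[ 0.6408  0.0742  0.7641]
 [-0.0469  0.9972 -0.0575]
 [-0.7662  0.001   0.6426]]
tin in peg frame mm [-3.8199  1.4681  7.9814] ang 0.12186178413322077
```

View pics/sc_9.png

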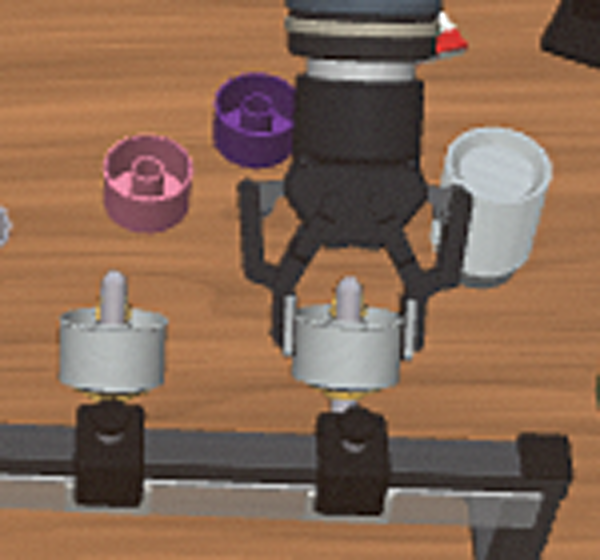

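View pics/c9.png

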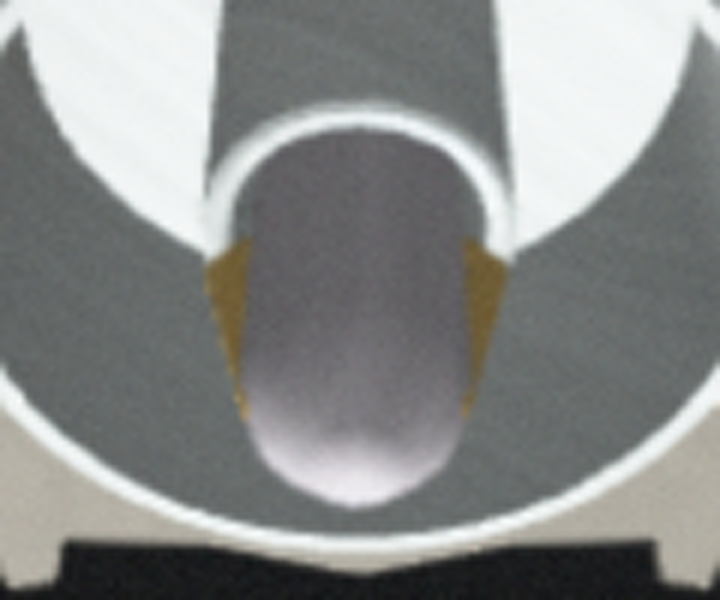

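```bash
python3 -m pendant '{"offset":[[0.0004,0,-0.0005],[0.0004,0,-0.0005],[0.0004,0,-0.0005]],"delta_rot":[[0,0,0],[0,0,0],[0,0,0]],"grip":[1,1,1]}'; python3 -m pendant '{"offset":[[0.0004,0,-0.0005],[0.0004,0,-0.0005],[0.0004,0,-0.0005]],"delta_rot":[[0,0,0],[0,0,0],[0,0,0]],"grip":[1,1,1]}'
```

```text
time_s: 17.98
tcp_pos: [0.6399, 0.2052, 0.1488]
eef_rot: [0.1, 50.0, -4.2]
ft_force: [-9.6, -1.4, 6.8]
finger_gap: 0.063
time_s: 18.35
tcp_pos: [0.6399, 0.2053, 0.1488]
eef_rot: [0.1, 50.0, -4.2]
ft_force: [-10.6, -1.5, 7.9]
finger_gap: 0.0629
```

```bash
python3 -m pendant '{"offset":[[0,0,0],[0,0,0],[0,0,0],[0,0,0],[0,0,0]],"delta_rot":[[0,0,0],[0,0,0],[0,0,0],[0,0,0],[0,0,0]],"grip":[0.2,0.1,0,0,0]}'; python3 snap.py 10 scene wrist
```

```text
time_s: 18.98
tcp_pos: [0.64, 0.2053, 0.1488]
eef_rot: [0.1, 50.0, -4.2]
ft_force: [-0.4, 0.2, -0.5]
finger_gap: 0.0853
[0.64   0.2053 0.1488] [-0.4277  0.2488 -0.5104] [ 26.6942   8.941  -34.086   11.2108 -19.2624  24.6875] 0.08532990154600391
[[ 0.6411  0.074   0.7639]
 [-0.0469  0.9973 -0.0572]
 [-0.766   0.0009  0.6428]]
```

View pics/sc_10.png

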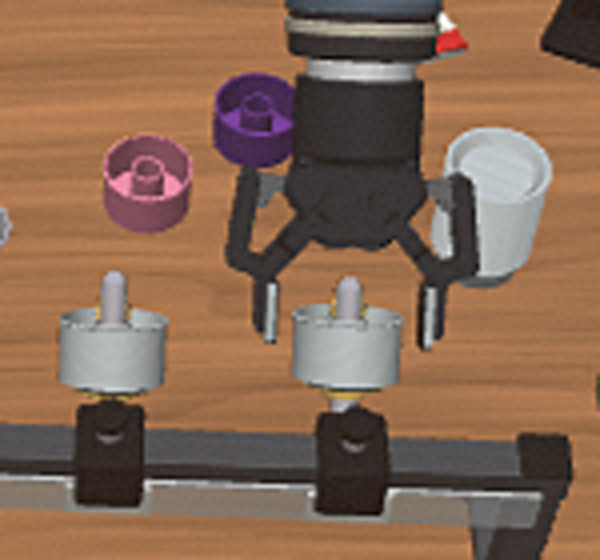

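View pics/wrist_10.png

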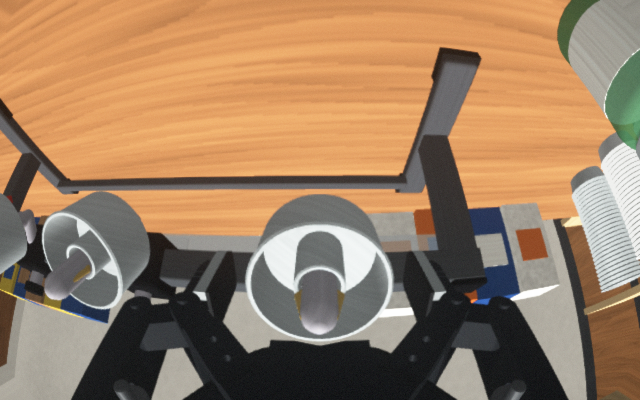

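```bash
python3 -m pendant '{"offset":[[-0.016,0.0011,0.019],[-0.037,0.0026,0.045],[-0.064,0.0045,0.077],[-0.09,0.0063,0.107],[-0.107,0.0075,0.128],[-0.107,0.0075,0.128]],"delta_rot":[[0,0,0],[0,0,0],[0,0,0],[0,0,0],[0,0,0],[0,0,0]],"grip":[0,0,0,0,0,0]}'; python3 snap.py 11 scene top wrist;python3 - <<'E'
import cv2
a=cv2.imread('pics/scene_11.png')[200:280,270:430];cv2.imwrite('pics/c11.png',cv2.resize(a,None,fx=5,fy=5,interpolation=cv2.INTER_CUBIC))
a=cv2.imread('pics/wrist_11.png')[120:330,100:460];cv2.imwrite('pics/c12.png',cv2.resize(a,None,fx=2.2,fy=2.2,interpolation=cv2.INTER_CUBIC))
E
```

```text
time_s: 19.82
tcp_pos: [0.5756, 0.2103, 0.2275]
eef_rot: [0.2, 49.9, -4.0]
ft_force: [0.9, 0.4, -1.0]
finger_gap: 0.0851
[0.5756 0.2103 0.2275] [ 0.8974  0.3575 -0.9839] [ 31.0757  -1.8118 -32.7843  24.4419 -21.7603  28.4782] 0.08508791387018697
[[ 0.6429  0.0733  0.7624]
 [-0.0454  0.9973 -0.0576]
 [-0.7646  0.0024  0.6445]]
```

View pics/c11.png

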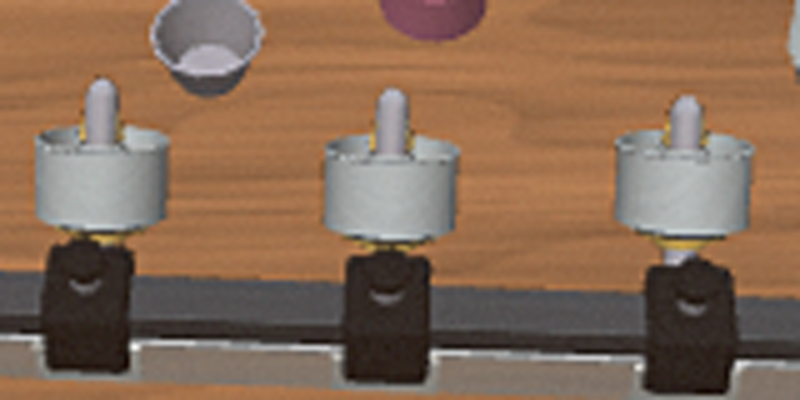

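View pics/c12.png

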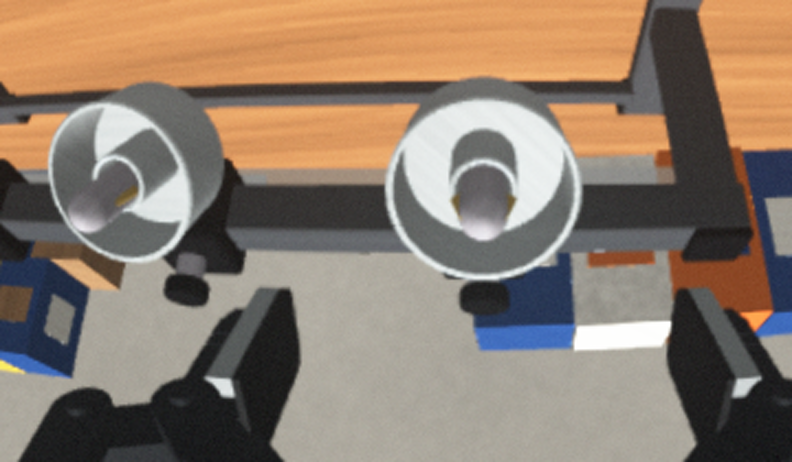

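The tin hangs like its neighbours, at c11 (684,185). Both brass keepers stand out above the tube, the gripper is clear, and nothing else has moved.

```bash
python3 -c "
from bench import manip
print(manip.job_done())"
```

```text
the job is handed in; nothing more can be done
None
```

I hung the ring tin on the empty left-hand peg, pressed it home, released it and backed the gripper clear. The job was handed in at about 20 s of the 48 s allowed; no verdict was reported.

- **Threading:** with the tube just over the tip, I touched the peg lightly from the sides to centre the bore, then slid the tin down in small steps.
- **Pressing home:** it met the plate at an estimated 8 mm above the peg's origin. I held it there for about 0.75 s, with the push rising from about 9 N to 13–14 N, a little over the 10 N asked for.
- **Last checks:** the final scene and wrist pictures show the tin at rest like its neighbours. Both brass keepers are sprung out over the tube top and the open gripper is away from it. The neighbouring hung tins and the goods in view had not visibly moved, though I judged that by eye and did not measure it.
- **Where the measurements disagreed:**
  - The camera estimate of the peg was about 4 mm off across its axis, compared with where I felt it by touch. I trusted the touch.
  - The keepers' drag never showed clearly in the wrist force, so their release is judged from the pictures.
  - The contact force between tin and peg cannot be read directly. The highest wrist force I saw while pressing was about 13 N.

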